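# Start the cold display case at its switch box

## Robot

A 6-joint arm with a two-finger parallel gripper is mounted at the origin on a cart in front of the work surface, level with it; the furniture and walls round the work are solid. World frame = base frame: x ahead of the robot, y to its left, z up, the work surface at z = 0. Lengths are in m, angles in rad, forces in N, time in s.
With the tool pointing down it reaches from about 0.325 to 0.9 m from the base axis. Payload 6.1 kg.
Tool frame: the origin (TCP) lies midway between the tips of the shut fingers; the grasp point (between the pads) lies 19 mm behind it; z points along the fingers, y is the line along which they close (so a half turn about z gives the same grasp; the last joint's range is limited). The gripper opens to 85 mm and grips with 20 to 120 N. Pads are 22 mm wide; open, the fingers measure 114 mm over their backs; the gripper's body (76 mm by 85 mm) begins 54 mm behind the grasp point. The pads swing forward as they close: fully open they stand 13 mm farther back than shut.
Start: joints at [-1.433, 0.22, 1.526, -0, 1.395, -0.126], TCP at [0.163, -0.603, 0.231] pointing down, gripper open.
Joint ranges: [-2.98, 2.98], [-0.91, 2.08], [0.09, 2.57], [-1.24, 4.39], [0.2, 2.65], [-2.68, 2.68]. Speed limits (rad/s): [2.57, 2.57, 3.01, 3.14, 3.14, 3.14].

## Interface

Orientations are given as [roll, pitch, yaw] about the fixed x, y, z axes, in that order (R = Rz(yaw) Ry(pitch) Rx(roll)).
In Python, from plant import movep, move_l, set_joints, gripper_to, hold, inverse_kinematics, observe, get_image, get_calibration, Unreachable, job_done gives the robot as it stands. Calls block until the motion is done:
- movep(position, orientation): joint-space move of the TCP to a pose.
- move_l(position, feed=0.15, rotation=None, max_force=None): straight line of the TCP; rotation=None keeps the orientation; feed is the mean speed in m/s. With max_force (N) it stops when the force on the tool has changed by that much, and returns True; else False.
- set_joints(angles): joint-space move.
- gripper_to(opening, f_grip=None): finger opening in m; f_grip is the grip in N (None keeps the last); returns when the fingers have stopped.
- hold(seconds).
- inverse_kinematics(position, orientation): joint angles nearest the present ones, or None.
- observe(): the state.
- get_image(name): name is "scene" or "top"; returns (picture, depth): 400x640x3 uint8, red, green, blue; 400x640 float32, m along the optical axis (not along the pixel's ray), 0 where there is no reading.
- get_calibration(name): a dict with "intrinsics" (3x3 intrinsics, pixels), "dist_coeffs" ([k1, k2, p1, p2, k3] as OpenCV has them; the pictures are not rectified), "world_from_camera" (4x4, takes a point from camera to world coordinates). Camera axes: x right, y down, z forward; pixel columns grow to the right and rows downward; lengths in m; the calibration is good to about 2 mm. A picture is of the moment at which its call begins. get_calibration takes no time and is no camera call.
A pose or a line that the arm cannot do raises Unreachable and nothing moves.
- job_done(): hands the job in; it is judged then, once.
The state is a dict: "time_s": time; "q": joint angles; "joint_velocities": joint speeds; "joint_torque": joint torques, N m; "eef_pos": TCP position; "tcp_rot": TCP orientation; "ft_force": force on the tool from outside, world axes, zero at the start; "torque": the same for the moment, N m; "opening": finger opening in m; "grasp_force": force on a finger pad.
Only numpy, scipy, OpenCV 4.12 (cv2) and the standard library are available. Lean on these libraries where they do the work, as an engineer would, in place of code of your own. Each camera call takes 0.05 s, during which the arm holds its last target. There are 200 camera calls.

## Task

Start the cold display case at the switch box on the counter: first switch on the wide rocker, then the narrow rocker, each by pushing the half that stands up all the way down, and then press the round button fully in and finish the program with the fingertips still holding it in. Only press, without ramming: do not press the square button, and do not pick up or shift any of the things lying about.

Things in the scene. Friction and masses are not known exactly. Their poses are not given: they have to be found in the camera images.
- switch_box: grey switch box fixed to the counter, 110 x 330 mm, top at 34 mm; origin at the centre of its underside; x = away from the robot, y = along its length, to the left. On top, 76 mm apart and in an order that varies, four black plates (72 x 62 mm, bezels up to 43 mm above the counter) carry a wide rocker, a narrow rocker, a round and a square button, all of white plastic
- wide_rocker (a joint): wide rocker (44 mm wide along the box, 56 mm long across it), rad. A shallow V of two 28 mm halves on a level pivot line along the box, 50 mm above the counter. Off, the half away from the robot stands up, outer edge 11 mm above the pivot. 0 = off, 0.40 = fully over: that half then lies level, 50 mm above the counter. Stays where left; takes 3 to 4 N straight down near the outer edge
- wide_rocker_press (a point): point on the middle of the face of the wide rocker's half that stands up when off (the half to push down), 20 mm out from the pivot line; it moves with the rocker, from about 58 mm above the counter (off) to 50 mm (fully over)
- narrow_rocker (a joint): narrow rocker (20 mm wide along the box, 56 mm long across it), rad. A shallow V of two 28 mm halves on a level pivot line along the box, 50 mm above the counter. Off, the half nearer the robot stands up, outer edge 11 mm above the pivot. 0 = off, 0.40 = fully over: that half then lies level, 50 mm above the counter. Stays where left; takes 3 to 4 N straight down near the outer edge
- narrow_rocker_press (a point): point on the middle of the face of the narrow rocker's half that stands up when off (the half to push down), 20 mm out from the pivot line; it moves with the rocker, from about 58 mm above the counter (off) to 50 mm (fully over)
- round_button (a joint): round push button, 32 mm across, m. 0 = out, 0.008 = fully in; springs back when let go; 2 N to start, 6 N to hold fully in
- round_button_top (a point): centre of the round button's flat top, 56 mm above the counter when out, 48 mm when fully in; moves with it
- square_button (a joint): square push button, 32 x 32 mm, m. 0 = out, 0.008 = fully in; springs back; same springs and heights as the round one; not to be pressed
- square_button_top (a point): centre of the square button's flat top, 56 mm above the counter
- shaker_pepper: glass pepper shaker with grey cap, 44 x 44 x 90 mm, upright behind the switch box; origin at the centre of its underside; bystander
- tub: sealed dessert tub, 72 mm across, 71 mm high, upright off the right end of the switch box; origin at the centre of its underside; bystander
- tape_roll: roll of adhesive tape lying flat, 104 mm across, 25 mm high, off the left end of the switch box; origin at the centre of its underside; bystander
- pen: slim pen, 145 mm long, 9 mm high, lying in front of the switch box; origin at the centre of its underside; bystander
- keys: bunch of keys lying flat, 104 x 115 x 8 mm, on the right of the counter; origin at the centre of its underside; bystander
- can_1: drink can, 66 mm across, 115 mm high, upright on the right of the counter; origin at the centre of its underside; bystander

How it is judged:
By the outcome, as a careful person would: the job done as asked, in the order asked, and still so for the second after the job is handed in, while the arm keeps its last pose, push and grip.
It also fails if it takes over 40 s, if anything falls off the work surface, if the arm or the gripper's body presses on something with over 40 N, if the wrist force passes 120 N, or if a joint passes its speed limit or range.

## Working session

There is one attempt and no reset: what is moved stays moved. The work goes in short steps, each a Python script; the robot and the scene stay as the last script left them, time stands still between calls to the robot, and variables do not carry over. Pictures are saved under pics/ and viewed, at most 10 in all, crops included, and the job is handed in when it is done.

```bash
mkdir -p pics; ls; python3 - <<'E'
from plant import *
import cv2,numpy as np
for n in("top","scene"):
    p,d=get_image(n); cv2.imwrite(f"pics/{n}0.png",p[:,:,::-1]); np.savez(f"{n}0.npz",p=p,d=d)
    c=get_calibration(n); print(n,c)
print(observe())
E
```

```text
pics
top {'intrinsics': array([[423.64021134,   0.        , 326.86923899],
       [  0.        , 423.64021134, 189.04240694],
       [  0.        ,   0.        ,   1.        ]]), 'dist_coeffs': array([-0.09422144,  0.        ,  0.        ,  0.        ,  0.        ]), 'world_from_camera': array([[ 0.02033154, -0.98769275,  0.15507951,  0.32995109],
       [-0.9997282 , -0.01831425,  0.01442588, -0.07567782],
       [-0.01140817, -0.15533066, -0.98779666,  1.41710283],
       [ 0.        ,  0.        ,  0.        ,  1.        ]])}
scene {'intrinsics': array([[384.96021441,   0.        , 322.12363165],
       [  0.        , 384.96021441, 206.54849772],
       [  0.        ,   0.        ,   1.        ]]), 'dist_coeffs': array([-0.0739445,  0.       ,  0.       ,  0.       ,  0.       ]), 'world_from_camera': array([[-0.66335954, -0.31387794,  0.67928989, -0.23265724],
       [-0.74780827,  0.31099726, -0.58656926,  0.61164161],
       [-0.02714615, -0.89708491, -0.44102352,  0.59259487],
       [ 0.        ,  0.        ,  0.        ,  1.        ]])}
{'time_s': 0.1, 'q': array([-1.43309890e+00,  2.21162372e-01,  1.52749111e+00, -8.68238234e-06,
        1.39469474e+00, -1.26084363e-01]), 'joint_velocities': array([-0.00122121, -0.00228206, -0.00282465, -0.00056921,  0.00059457,
       -0.00070216]), 'joint_torque': array([ 1.64741788e-03, -4.98247290e+01, -3.90542686e+01, -8.71694192e-05,
        5.67731840e-03,  1.79591996e-05]), 'eef_pos': array([ 0.16288654, -0.60284122,  0.23030223]), 'tcp_rot': array([-3.13984994e+00, -2.12286778e-04,  2.63783139e-01]), 'ft_force': array([-0.28521048,  0.45779026,  0.62458972]), 'torque': array([-0.00749321, -0.02140895,  0.01521666]), 'grasp_force': 0.0, 'opening': 0.08523602870675209}
```

View pics/top0.png

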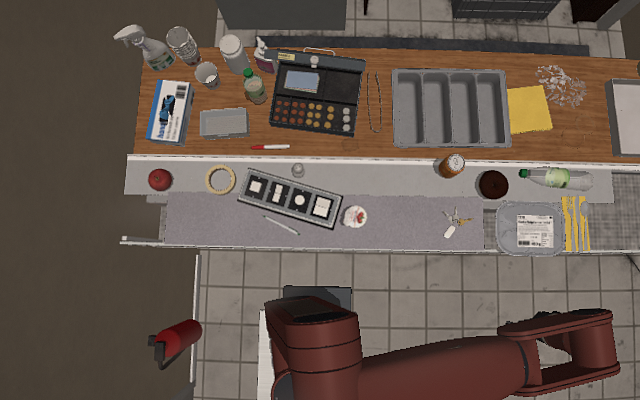

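View pics/scene0.png

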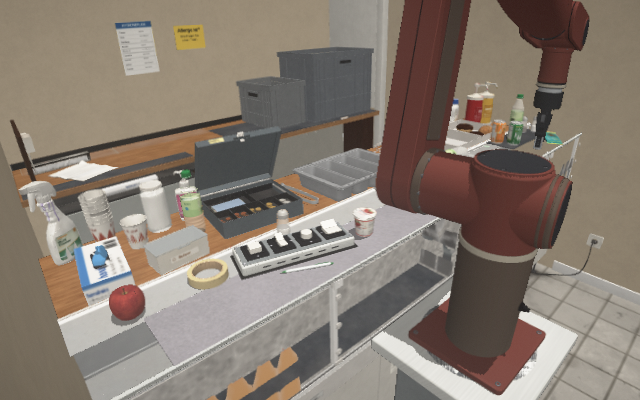

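The top picture shows the switch box running from about (240,180) to (342,215), with white controls near (256,187), (277,193), (300,200) and (322,207). In the scene view it spans (235,262)–(355,238). I'll enlarge both.

```bash
cat > h.py <<'E'
import cv2,numpy as np
from plant import get_calibration
def ray(n,uv):
    c=get_calibration(n);T=c["world_from_camera"]
    x=cv2.undistortPoints(np.float64(uv).reshape(-1,1,2),c["intrinsics"],c["dist_coeffs"]).reshape(-1,2)
    return T[:3,3],np.c_[x,np.ones(len(x))]@T[:3,:3].T
def onplane(n,uv,z):
    o,d=ray(n,uv); return o+d*((z-o[2])/d[:,2])[:,None]
def cross(uvt,uvs):
    (o1,a),(o2,b)=ray("top",uvt),ray("scene",uvs); out=[]
    for u,v in zip(a,b):
        s=np.linalg.lstsq(np.c_[u,-v],o2-o1,rcond=None)[0]; p,q=o1+s[0]*u,o2+s[1]*v
        out.append([*(p+q)/2,np.linalg.norm(p-q)])
    return np.array(out)
E
python3 - <<'E'
import cv2,numpy as np
from h import *
def blobs(n,box,thr):
    p=np.load(f"{n}0.npz")["p"]; x0,y0,x1,y1=box
    m=np.zeros(p.shape[:2],np.uint8); m[y0:y1,x0:x1]=(p[y0:y1,x0:x1].min(2)>thr)
    k,l,s,c=cv2.connectedComponentsWithStats(m,connectivity=4)
    for i in range(1,k):
        if s[i,4]>15: print(n,s[i],c[i].round(1),onplane(n,c[i:i+1],.055).round(4))
blobs("top",(236,165,346,232),190); blobs("scene",(228,220,360,280),190)
a=np.load("top0.npz")["p"][160:235,230:350]; b=np.load("scene0.npz")["p"][220:285,226:362]
f=lambda a,s:cv2.resize(a[:,:,::-1],(780,int(a.shape[0]*780/a.shape[1])),interpolation=cv2.INTER_CUBIC)
cv2.imwrite("pics/topc.png",f(a,6)); cv2.imwrite("pics/scenec.png",f(b,6))
E
```

```text
top [296 196   8   8  48] [299.3 199.8] [[0.5068 0.0329 0.055 ]]
top [313 206  15  10  90] [320.4 210.5] [[ 0.4731 -0.0364  0.055 ]]
scene [287 220  66  15 572] [315.7 225.2] [[ 0.5173 -0.0093  0.055 ]]
scene [228 228 126  49 885] [268.2 248.3] [[0.5094 0.1615 0.055 ]]
scene [286 262  45  10 111] [306.9 266.8] [[0.375  0.1411 0.055 ]]
scene [329 263  31  17  67] [344.9 270.8] [[0.3    0.0866 0.055 ]]
```

View pics/topc.png

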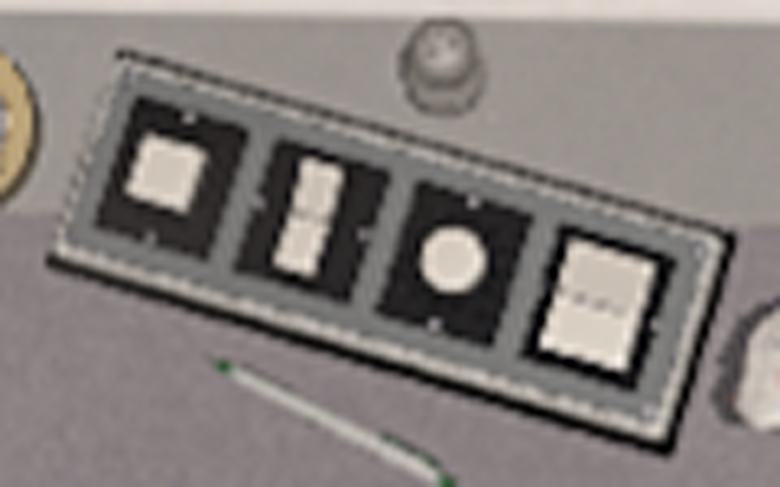

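View pics/scenec.png

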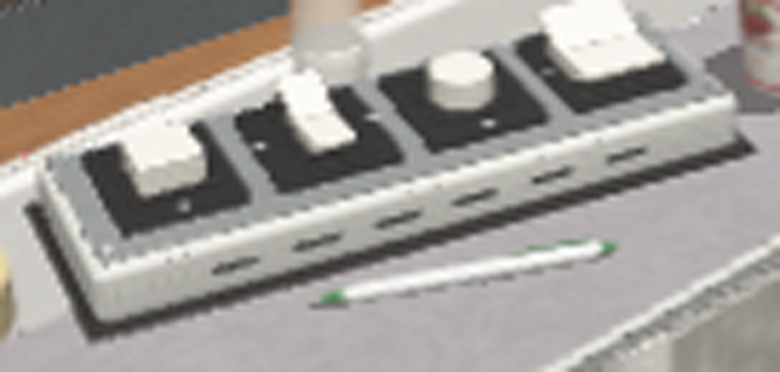

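Left to right, the controls are square (165,172 in the crop), narrow (308,215), round (453,260) and wide (600,303). The shaker stands behind the box and the pen lies in front of it. Next I'll get exact centres from masks and check heights across the two views.

```bash
python3 - <<'E'
import cv2,numpy as np
from h import *
def blobs(n,seeds,thr,r):
    p=np.load(f"{n}0.npz")["p"]; m=(p.min(2)>thr).astype(np.uint8); out=[]
    k,l,s,c=cv2.connectedComponentsWithStats(m,connectivity=4)
    for u,v in seeds:
        i=l[v,u]; print(n,s[i],c[i].round(2)); out.append(c[i])
    return np.array(out)
ts=[(230+x//6.5,160+y//6.5) for x,y in[(165,172),(310,190),(295,250),(453,260),(600,270),(585,330)]]
t=blobs("top",[(int(a),int(b)) for a,b in ts],165,0)
print(onplane("top",t,.055).round(4))
sc=780/136
ss=[(int(226+x/sc),int(220+y/sc)) for x,y in[(160,150),(320,115),(460,70),(600,45)]]
blobs("scene",ss,170,0)
# top faces by hand from the crop: square, round, shared pictures; box top corners
st=np.array([[226+x/sc,220+y/sc] for x,y in[(160,143),(460,66)]])-.4
print(cross(t[[0,3]],st).round(4))
# box yaw from the dark plates
p=np.load("top0.npz")["p"]; 
m=np.zeros(p.shape[:2],np.uint8); m[170:225,243:336]=(p[170:225,243:336].max(2)<75)
k,l,s,c=cv2.connectedComponentsWithStats(m)
for i in range(1,k):
    if s[i,4]>50: print(s[i],onplane("top",c[i:i+1],.043).round(4))
E
```

```text
top [250 182  11  10  74] [254.93 186.28]
top [273 185   9  17  74] [277.07 193.12]
top [273 185   9  17  74] [277.07 193.12]
top [295 196   9   9  62] [299.02 199.65]
top [313 198  17  19 201] [321.29 206.82]
top [313 198  17  19 201] [321.29 206.82]
[[ 0.5486  0.1799  0.055 ]
 [ 0.5273  0.1062  0.055 ]
 [ 0.5273  0.1062  0.055 ]
 [ 0.5073  0.0339  0.055 ]
 [ 0.4853 -0.0389  0.055 ]
 [ 0.4853 -0.0389  0.055 ]]
scene [   57   188   382   212 15899] [248.02 278.95]
scene [   57   188   382   212 15899] [248.02 278.95]
scene [   57   188   382   212 15899] [248.02 278.95]
scene [   57   188   382   212 15899] [248.02 278.95]
[[0.5489 0.1804 0.0569 0.002 ]
 [0.5076 0.0344 0.0567 0.0017]]
[245 175  23  25 266] [[0.5474 0.1777 0.043 ]]
[266 181  24  26 261] [[0.5268 0.1049 0.043 ]]
[288 188  24  25 299] [[0.5067 0.033  0.043 ]]
[310 195  24  25 136] [[ 0.4842 -0.0396  0.043 ]]
[243 201  76  24 130] [[0.4637 0.0961 0.043 ]]
```

```bash
cat > act.py <<'E'
import numpy as np
from plant import *
yaw=-0.282; ex=np.array([np.cos(yaw),np.sin(yaw)]); R=[np.pi,0,yaw]
W=np.array([.4853,-.0389])+.021*ex; N=np.array([.5273,.1062])-.021*ex; B=np.array([.5073,.0339])
def say(t):
    s=observe(); print(t,round(s["time_s"],2),s["eef_pos"].round(4),s["tcp_rot"].round(3),s["ft_force"].round(2),round(s["opening"],4))
def press(p,z,f):
    move_l([*p,.075],feed=.1); say("above")
    print("stopped",move_l([*p,z],feed=.02,max_force=f)); say("pressed")
E
python3 - <<'E'
from act import *
import cv2
gripper_to(0.); movep([*W,.2],R); say("over")
press(W,.0485,12); hold(.2); say("held")
move_l([*W,.1]); 
move_l([*N,.1]); say("over N")
for n in("scene","top"):
    p,d=get_image(n); np.savez(n+"1.npz",p=p)
    c=p[220:285,226:362] if n=="scene" else p[160:235,230:350]
    cv2.imwrite(f"pics/{n}1.png",cv2.resize(c[:,:,::-1],(780,int(c.shape[0]*780/c.shape[1])),interpolation=cv2.INTER_CUBIC))
E
```

```text
over 3.2 [ 0.5056 -0.0454  0.2001] [ 3.141 -0.    -0.283] [ 0.32 -0.34  0.79] -0.0001
above 4.6 [ 0.5061 -0.0449  0.0758] [-3.142e+00 -1.000e-03 -2.820e-01] [-0.26 -0.02  0.48] -0.0005
stopped True
pressed 5.8 [ 0.5059 -0.0449  0.05  ] [ 3.142e+00 -1.000e-03 -2.820e-01] [-1.32 -0.23  5.56] 0.0002
held 6.0 [ 0.506  -0.0449  0.05  ] [ 3.142e+00 -1.000e-03 -2.820e-01] [-0.97 -0.1   6.  ] 0.0002
over N 7.67 [0.5071 0.1115 0.0998] [ 3.141e+00 -2.000e-03 -2.820e-01] [-0.77  0.01 -0.31] -0.0002
```

View pics/scene1.png

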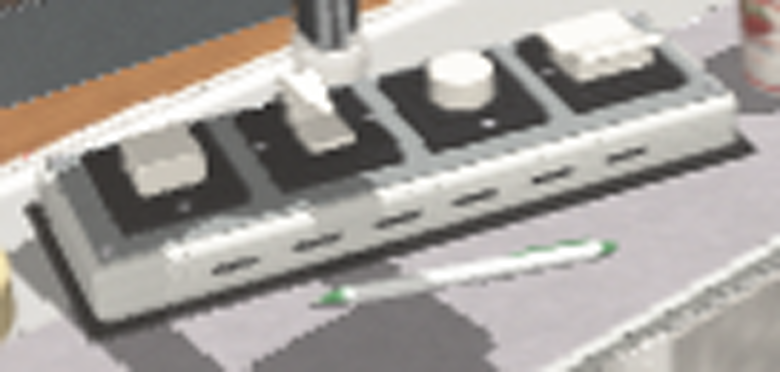

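The picture shows the wide rocker over: its far half is level and its near half is raised, around (600,50). The arm stopped on it at z = 50 mm. Next is the narrow rocker, with a force check on the way down.

```bash
python3 - <<'E'
from act import *
import cv2
move_l([*N,.075],feed=.1); say("above")
print(move_l([*N,.054],feed=.02,max_force=12)); say("mid")
print(move_l([*N,.0485],feed=.015,max_force=10)); say("pressed")
move_l([*N,.1]); move_l([*B,.1]); say("over B")
p,d=get_image("scene"); c=p[220:285,226:362]
cv2.imwrite("pics/scene2.png",cv2.resize(c[:,:,::-1],(780,int(c.shape[0]*780/c.shape[1])),interpolation=cv2.INTER_CUBIC))
E
```

```text
above 8.18 [0.5065 0.1117 0.0744] [ 3.141e+00 -1.000e-03 -2.830e-01] [-0.35  0.32 -0.63] 0.0
False
mid 9.38 [0.5073 0.1121 0.0541] [-3.141e+00 -2.000e-03 -2.820e-01] [ 0.32 -0.44 -0.41] 0.0
True
pressed 9.74 [0.5076 0.1121 0.0499] [-3.141e+00 -3.000e-03 -2.820e-01] [-1.69 -0.23  6.13] 0.0001
over B 10.91 [0.5068 0.0341 0.0994] [-3.141e+00 -1.000e-03 -2.830e-01] [-0.67  0.78 -0.19] 0.0007
```

View pics/scene2.png

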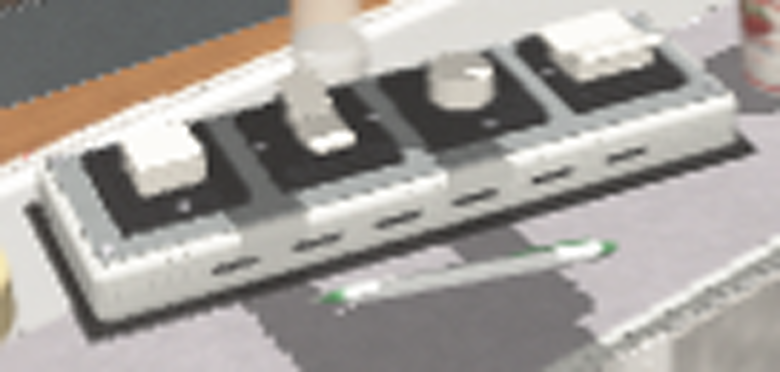

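The narrow rocker gave no force at 54 mm and looks much as it did before. I'll check its near and far half heights, before and after, from the depth.

```bash
python3 - <<'E'
from act import *
from h import *
import cv2
movep([.42,-.25,.25],R); 
def prof(n,p,d,c0):
    c=get_calibration(n);T=c["world_from_camera"]
    v,u=np.mgrid[160:290,225:365]; z=d[v,u].ravel(); uv=np.c_[u.ravel(),v.ravel()].astype(float)
    o,r=ray(n,uv); P=o+r*z[:,None]; L=(P[:,:2]-c0)@np.array([ex,[-ex[1],ex[0]]]).T
    s=(abs(L[:,1])<.007)&(z>0)&(abs(L[:,0])<.034)
    return [(int(a*1000),int(k.sum()),round(float(np.median(P[k,2]))*1000,1)) for a in np.arange(-.028,.028,.008) for k in[s&(L[:,0]>=a)&(L[:,0]<a+.008)] if k.any()]
cs=dict(narrow=np.array([.5273,.1062]),wide=np.array([.4853,-.0389]))
for n in("top","scene"):
    p,d=get_image(n); np.savez(n+"2.npz",p=p,d=d); z0=np.load(n+"0.npz")
    for k,c in cs.items():
        print(n,k,"before",prof(n,z0["p"],z0["d"],c)); print(n,k,"after",prof(n,p,d,c))
a=[cv2.resize(np.load(f)["p"][225:260,260:350,::-1],(780,290),interpolation=cv2.INTER_CUBIC) for f in("scene0.npz","scene2.npz")]
cv2.imwrite("pics/cmp.png",np.vstack(a))
say("end")
E
```

```text
top narrow before [(-28, 13, 50.5), (-20, 9, 50.8), (-12, 11, 50.8), (-4, 10, 48.2), (4, 11, 53.4), (12, 12, 55.7), (20, 9, 56.9)]
top narrow after [(-28, 11, 49.1), (-20, 9, 50.3), (-12, 10, 51.2), (-4, 11, 48.4), (4, 10, 52.6), (12, 9, 58.1), (20, 10, 58.0)]
top wide before [(-28, 11, 50.6), (-20, 11, 51.8), (-12, 10, 51.1), (-4, 11, 49.0), (4, 12, 53.8), (12, 10, 56.7), (20, 10, 59.4)]
top wide after [(-28, 11, 59.0), (-20, 12, 57.4), (-12, 9, 53.4), (-4, 9, 49.6), (4, 10, 48.8), (12, 11, 49.5), (20, 10, 49.5)]
scene narrow before [(-28, 17, 48.9), (-20, 12, 50.1), (-12, 8, 49.7), (-4, 8, 50.3), (4, 14, 51.4), (12, 11, 54.4), (20, 10, 57.9)]
scene narrow after [(-28, 16, 48.2), (-20, 12, 48.3), (-12, 7, 49.7), (-4, 11, 49.6), (4, 14, 52.6), (12, 12, 54.1), (20, 10, 58.5)]
scene wide before [(-28, 12, 47.1), (-20, 11, 48.9), (-12, 7, 49.7), (-4, 5, 49.4), (4, 15, 51.8), (12, 11, 55.4), (20, 7, 58.0)]
scene wide after [(-28, 12, 57.9), (-20, 22, 43.2), (-12, 1, 54.8), (-4, 3, 50.7), (4, 8, 49.8), (12, 5, 49.5), (20, 8, 49.5)]
end 12.32 [ 0.4202 -0.2487  0.2491] [-3.141e+00  1.000e-03 -2.800e-01] [0.49 0.04 0.6 ] -0.0003
```

View pics/cmp.png

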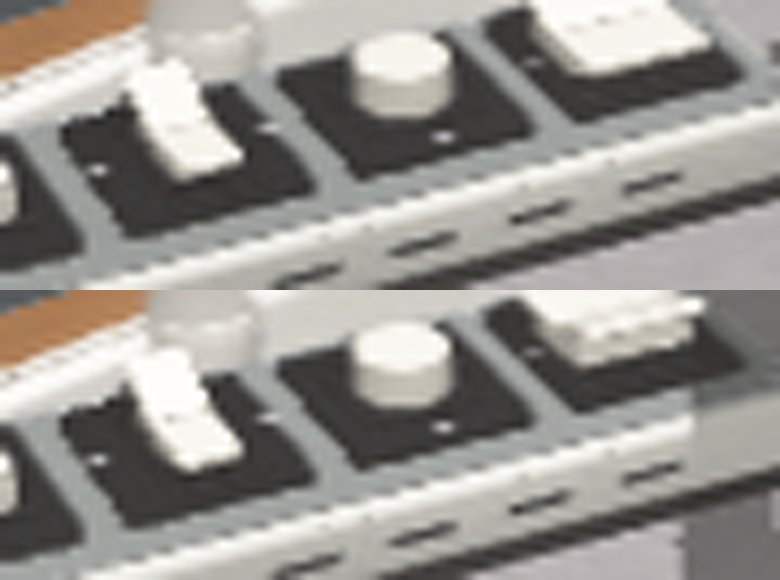

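The comparison shows that the narrow rocker's far half was standing up from the start and still is, at pixel (150,90) and about 58 mm high. Its near half has been level throughout, so my press there changed nothing. The scene note says the near half stands up when off, which disagrees with what I see. The task says to push the half that stands up, so I'll push the far half and confirm it moves.

```bash
python3 - <<'E'
from act import *
from h import *
import cv2
F=np.array([.5273,.1062])+.021*ex
movep([*F,.14],R); move_l([*F,.075],feed=.1); say("above")
print(move_l([*F,.055],feed=.02,max_force=12)); say("mid")
print(move_l([*F,.0485],feed=.02,max_force=10)); say("pressed")
move_l([*F,.1]); move_l([*B,.12])
p,d=get_image("scene"); c=p[225:260,250:350]
cv2.imwrite("pics/scene3.png",cv2.resize(c[:,:,::-1],(780,273),interpolation=cv2.INTER_CUBIC)); say("over B")
E
```

```text
above 14.56 [0.548  0.1003 0.0755] [-3.141e+00 -1.000e-03 -2.820e-01] [ 0.2  -0.21  0.16] -0.0
False
mid 15.71 [0.5475 0.1005 0.0552] [-3.141 -0.    -0.282] [ 1.48 -0.98  2.74] 0.0003
True
pressed 16.05 [0.5479 0.1004 0.0499] [-3.141e+00 -1.000e-03 -2.820e-01] [-2.59  0.09  7.85] 0.0001
over B 17.27 [0.5073 0.0343 0.1196] [-3.141e+00 -2.000e-03 -2.820e-01] [-0.39  0.29  0.7 ] 0.0001
```

View pics/scene3.png

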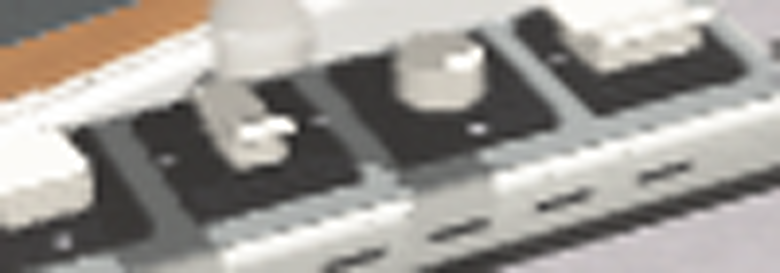

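The narrow rocker has gone over: the near end now stands up at (265,135), it resisted on the way down, and it reached its stop at 50 mm. Next is the round button.

```bash
python3 - <<'E'
from act import *
press(B,.0465,14); hold(.3); say("held")
if observe()["eef_pos"][2]>.0483 or observe()["ft_force"][2]<7:
    print(move_l([*B,.046],feed=.01,max_force=8)); hold(.3); say("more")
E
```

```text
above 17.87 [0.5074 0.0341 0.0749] [-3.141e+00 -2.000e-03 -2.820e-01] [-0.21 -0.42  0.49] 0.0001
stopped True
pressed 19.15 [0.5072 0.0339 0.0481] [-3.141e+00 -2.000e-03 -2.820e-01] [-1.88 -0.29  5.52] 0.0001
held 19.45 [0.5072 0.0339 0.0481] [-3.141e+00 -2.000e-03 -2.820e-01] [-1.21  0.35  5.6 ] -0.0004
True
more 19.96 [0.5072 0.0339 0.048 ] [ 3.141 -0.    -0.282] [-1.36 -1.02  6.72] 0.0004
```

```bash
python3 - <<'E'
from act import *
for z in(.0475,.047,.0465):
    move_l([*B,z],feed=.01); hold(.3); say(z)
    if observe()["ft_force"][2]>11: break
E
```

```text
0.0475 20.51 [0.5073 0.0339 0.048 ] [ 3.141e+00  1.000e-03 -2.820e-01] [-3.82  0.72  8.79] -0.0001
0.047 21.06 [0.5073 0.0339 0.048 ] [ 3.141e+00  1.000e-03 -2.820e-01] [-5.89  0.45 11.41] 0.0001
```

The button is at its stop at 48 mm, held with about 11 N.

```bash
python3 - <<'E'
from act import *
job_done(); say("done")
E
```

```text
the job is handed in; nothing more can be done
the job is handed in; nothing more can be done
```

I handed the job in with the wide rocker pushed over, then the narrow one, and the round button held fully in (48 mm, about 11 N), but the narrow rocker may not be on: its far half stood up at the start, while your notes say the near half stands up when off, so I followed "push the half that stands up", and if the notes are right it was already on and I switched it off.

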